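# Clear the maize tester and dock its sample jug

## Task

Tidy up the grain tester for use: put the bolt that lies on its deck into the stainless bolt tin and the screwdriver into the red tool tray, lying wholly inside. Then seat the white sample jug on the cleared deck, fully home with its big hole over the big peg and its small hole over the small peg, keeping it upright all the way. Leave the oiler and the green grease can where they stand.

Things in the scene. Friction and masses are not known exactly. Their poses are not given: they have to be found in the camera images.
- tester: Low grey grain tester fixed to the bench: casing 190 mm along its x, y from -100 to +70 mm, flat deck 30 mm above the bench. Origin on the bench under the middle of the docking place; z up. Big peg at +x, small peg at -x. (Well off to the robot's left, clear of the work, stands a fixed yellow toolbox 120 mm tall, its lid ajar up to 230 mm.)
- seat (a point): Centre of the docking place on the deck, at deck height (30 mm above the bench), midway between the pegs; axes as the tester.
- big_peg (a point): Top of the big steel peg, 14 mm diameter, 14 mm tall above the deck (top 5 mm tapered), 58 mm from the seat centre along the tester's +x.
- small_peg (a point): Top of the small steel peg, 9 mm diameter, 14 mm tall, tapered, 58 mm from the seat centre along the tester's -x.
- jug: White plastic sample jug, loose, 0.18 to 0.35 kg: foot plate 150 (x) x 100 (y) x 8 mm, round hollow body 56 mm outside diameter, 4 mm wall, from the plate up to 110 mm, centred. Loop handle on its +y side reaching y = 60 mm, at heights 30 to 100 mm. Origin centre of the plate's underside; z up.
- big_hole (a point): Centre, at the underside, of the 18 mm through hole in the jug's foot plate, at jug x = +58 mm.
- small_hole (a point): Centre, at the underside, of the 13 mm through hole in the foot plate, at jug x = -58 mm.
- bolt: Large steel bolt lying on the tester deck, about 0.2 kg, 73 mm long along its x: 18 mm shank, hex head 27 mm across flats and 11 mm thick at -x, hex nut 27 mm across and 14 mm thick at +x, 47 mm of clear shank between them. Origin under the middle, 13.5 mm below the axis.
- bolt_mid (a point): Middle of the bolt on its axis.
- driver: Stubby wooden-handled screwdriver lying on the tester deck, 70 g, 115 mm long along its x: handle 26 mm diameter from x = -57.5 to 0, then a 6 mm steel blade to +57.5. Origin 13 mm below the axis, at mid length.
- driver_grip (a point): Point on the screwdriver's axis in the middle of the handle (x = -23 mm), near its centre of mass.
- driver_butt (a point): Rear end of the screwdriver's handle, on its axis.
- driver_tip (a point): Tip of the screwdriver's blade, on its axis.
- tin: Round stainless open bolt tin, fixed by its magnetic foot, 104 mm outside diameter, 3 mm wall, 55 mm tall. Origin at the centre of its underside.
- tin_in (a point): Centre of the bolt tin's inner floor, 4 mm above the bench.
- tray: Red steel open tool tray, fixed, 110 (x) x 190 (y) x 40 mm tall, 4 mm walls and floor. Origin at the centre of its underside.
- tray_in (a point): Centre of the tray's inner floor, 4 mm above the bench; axes as the tray.
- oiler: Bystander: aluminium pump oiler, loose, body 72 mm diameter, tapering above 60 mm to a 28 mm neck 112 mm tall; spout reaches 79 mm out along its +x at up to 144 mm height, pump lever 59 mm along -x at up to 124 mm. Origin centre of underside.
- can: Bystander: green grease can, loose, 66 mm diameter, 75 mm tall. Origin centre of underside.
Things that resemble listed ones, but are neither listed nor needed, are in the scene too. What is shaped like the tin but purple is not meant. Several things have the shape of the bolt; the one meant has the colours described above.

How it is judged:
On the way, in this order (a step that is already met when the one before it is completed fails the run):
1. the bolt is in the tin and the screwdriver lies in the tray (horizontal distance between bolt_mid and tin_in below 0.048 m and z of bolt_mid in the frame of tin_in below 0.045 m and x of driver_butt in the frame of tray_in between -0.051 and 0.051 m and y of driver_butt in the frame of tray_in between -0.091 and 0.091 m and z of each of driver_butt, driver_tip in the frame of tray_in below 0.032 m and x of driver_tip in the frame of tray_in between -0.051 and 0.051 m and y of driver_tip in the frame of tray_in between -0.091 and 0.091 m), for 0.2 s.
2. the jug is seated fully home on both pegs (z of jug in the frame of seat below 0.004 m and horizontal distance between jug and seat below 0.006 m and horizontal distance between big_hole and big_peg below 0.006 m and horizontal distance between small_hole and small_peg below 0.006 m and angle between jug's own z axis and vertical below 0.04 rad), for 0.2 s.
At the end, for the whole second after the job is handed in: Jug flat on the deck (within 4 mm and 0.04 rad), each hole round its own peg (within 6 mm) and centre within 6 mm; bolt inside the bolt tin; screwdriver lying wholly inside the tray, both ends low (axis under 32 mm over its floor); all at rest (all of step 1 and all of step 2 and linear speed of each of jug, bolt, driver below 0.02 m/s); the robot touches nothing.
It fails at once if the oiler is knocked over or shifted more than 30 mm (distance of oiler from where it was at the start of the episode above 0.03 m or angle between oiler's own z axis and vertical above 0.35 rad).
It fails at once if the grease can is knocked over or shifted more than 30 mm (distance of can from where it was at the start of the episode above 0.03 m or angle between can's own z axis and vertical above 0.35 rad).
It fails at once if the jug is tipped by more than 0.5 rad (angle between jug's own z axis and vertical above 0.5 rad).
It also fails if it takes over 70 s, if anything falls off the work surface, if the arm or the gripper's body presses on something with over 40 N, if the wrist force passes 120 N, or if a joint passes its speed limit or range.

## Robot

A 6-joint arm with a two-finger parallel gripper is mounted at the origin on the work surface. World frame = base frame: x ahead of the robot, y to its left, z up, the work surface at z = 0. Lengths are in m, angles in rad, forces in N, time in s.
With the tool pointing down it reaches from about 0.35 to 0.85 m from the base axis. Payload 8.1 kg.
Tool frame: the origin (TCP) lies midway between the tips of the shut fingers; the grasp point (between the pads) lies 19 mm behind it; z points along the fingers, y is the line along which they close (so a half turn about z gives the same grasp; the last joint's range is limited). The gripper opens to 93 mm and grips with 3 to 60 N. Pads are 15 mm wide; open, the fingers measure 128 mm over their backs; the gripper's body (75 mm by 188 mm) begins 65 mm behind the grasp point.
Start: joints at [1.17, 0.13, 1.488, -0, 1.523, -0.085], TCP at [0.186, 0.57, 0.219] pointing down, gripper open.
Joint ranges: [-2.96, 2.96], [-0.89, 2.26], [0.02, 2.5], [-1.34, 4.48], [0, 2.73], [-2.66, 2.66]. Speed limits (rad/s): [2.39, 2.39, 2.79, 3.14, 3.14, 3.14].

## Interface

Orientations are given as a unit quaternion [x, y, z, w].
In Python, from workcell import sense, capture, camera_info, job_done, trace gives the robot as it stands.
- The arm moves only by the tool jog_arm, never from a script. Its arguments are lists of equal length, an entry for each row: "delta_pos": the shift along the world's x, y, z in cm, a list of three; "turn": the turn about the world's z in degrees. A call has 1 to 20 rows; each row is the pose to reach, as a shift and turn from the pose commanded when the call began; what a row does not reach only later rows make up. A row lasts 1/8 s, in which the tool goes at most 62.5 mm and 10.7 degrees, less where a joint would pass 70% of its speed; a pose out of reach is approached as far as the arm can. A call with a gripper value outside its range is refused whole. "grip" is the closure, from -1 (fully open) to 1 (shut), set as the call begins (left out, the last holds). The fingers move at their own pace and stop on an object; "newtons" is the grip in N (left out, the last holds). Time passes only in rows, so rows that repeat a pose let the fingers close. It gives the time, the measured TCP pose, the force, the opening and the grip force at its end, in the units of the state.
- sense(): the state, without advancing time (a new reading comes with each control period).
- capture(name): name is "scene" or "top"; returns the picture (400x640x3 uint8, blue, green, red); there is no depth.
- camera_info(name): a dict with "fx", "fy", "cx", "cy" (pixels), "extrinsics" (4x4, takes a point from camera to world coordinates). Camera axes: x right, y up, looking along -z (the intrinsics and any distortion apply to the point x, -y, -z); pixel columns grow to the right and rows downward; lengths in m; the calibration is good to about 2 mm. A picture is of the moment at which its call begins. camera_info takes no time and is no camera call.
- job_done(): hands the job in; it is judged then, once.
Trained networks look in the newest picture that a camera, given by its name, has taken for a name from the list of things; names that differ only in an ending like _2 or _b are one class to them, and where a whole thing is asked for, a point or a joint stands for the part that bears it (a point fixed in the world has none). Each returns a list of dicts, best first, with "score" (0 to 1); they miss things now and then, are a little off and sometimes report something else, mostly with a low value. They report only what shows in the picture. A call takes as long as a camera call. They do not tell look-alikes from the thing itself.
- trace(thing, camera): "region" (400x640 bool, what is visible of it) and "location" ([row, column] in pixels, amid what is visible of it).
The state is a dict: "time_s": time; "joint_positions": joint angles; "joint_velocities": joint speeds; "joint_efforts": joint torques, N m; "ee_pos": TCP position; "tool_rot": TCP orientation; "ft_force": force on the tool from outside, world axes, zero at the start; "moment": the same for the moment, N m; "opening": opening from 0.0 (shut) to 1.0 (fully open); "grip_force": force on a finger pad.
Only numpy, scipy, OpenCV 4.12 (cv2) and the standard library are available. Lean on these libraries where they do the work, as an engineer would, in place of code of your own. Each camera call takes 0.05 s, during which the arm holds its last target. There are 200 camera calls.

## Working session

There is one attempt and no reset: what is moved stays moved. The work goes in short steps, Python scripts to look and compute and a tool call to move; the robot and the scene stay as the last step left them, time stands still between calls to the robot, and variables do not carry over. Pictures are saved under pics/ and viewed, at most 10 in all, crops included, and the job is handed in when it is done.

Besides the shell and the picture viewer there is one more tool, called after "Call:" by a JSON object that holds its "api" and its "payload", one argument or row to a line. jog_arm: Moves the arm, as the interface text tells. Its arguments: {"type":"object","properties":{"delta_pos":{"type":"array","items":{"type":"array","items":{"type":"number"}}},"turn":{"type":"array","items":{"type":"number"}},"grip":{"type":"number"},"newtons":{"type":"number"}},"required":["delta_pos","turn"]}

```bash
mkdir -p pics; cat > h.py <<'E'
import numpy as np, cv2
from workcell import sense, capture, camera_info, job_done, trace
def ray(cam,row,col):
    c=camera_info(cam);E=np.array(c["extrinsics"])
    d=np.array([(col-c["cx"])/c["fx"],-(row-c["cy"])/c["fy"],-1.])
    return E[:3,3],E[:3,:3]@d
def at(cam,row,col,z):
    o,d=ray(cam,row,col);return o+d*(z-o[2])/d[2]
def px(cam,p):
    c=camera_info(cam);E=np.array(c["extrinsics"]);q=E[:3,:3].T@(np.array(p)-E[:3,3])
    return np.array([c["cy"]-c["fy"]*q[1]/-q[2],c["cx"]+c["fx"]*q[0]/-q[2]])
E
python3 - <<'E'
from h import *
for n in("scene","top"):
    cv2.imwrite(f"pics/{n}0.png",capture(n)); c=camera_info(n); print({k:np.round(v,3).tolist() if k!="name" else v for k,v in c.items()})
for t in "tester jug bolt driver tin tray oiler can big_peg small_peg big_hole small_hole driver_tip driver_butt".split():
    for n in("scene","top"):
        print(t,n,[(round(float(r["score"]),2),np.round(r["location"]).tolist(),int(r["region"].sum())) for r in trace(t,n)])
print(sense())
E
```

```text
{'fx': 416.16, 'fy': 416.16, 'cx': 310.656, 'cy': 201.173, 'extrinsics': [[0.825, -0.357, 0.439, 1.036], [0.566, 0.528, -0.634, -0.641], [-0.005, 0.771, 0.637, 0.743], [0.0, 0.0, 0.0, 1.0]]}
{'fx': 446.871, 'fy': 446.871, 'cx': 320.683, 'cy': 197.053, 'extrinsics': [[-0.024, 0.994, -0.106, 0.422], [-1.0, -0.024, 0.002, 0.048], [-0.001, 0.106, 0.994, 1.17], [0.0, 0.0, 0.0, 1.0]]}
tester scene []
tester top [(0.86, [186.0, 349.0], 4472), (0.49, [178.0, 226.0], 1379)]
jug scene [(0.57, [151.0, 309.0], 1369)]
jug top [(0.68, [260.0, 226.0], 2315)]
bolt scene [(0.56, [228.0, 293.0], 231), (0.47, [214.0, 229.0], 266)]
bolt top [(0.66, [184.0, 359.0], 321)]
driver scene [(0.62, [208.0, 293.0], 221)]
driver top [(0.56, [199.0, 332.0], 265)]
tin scene [(0.97, [172.0, 364.0], 1058), (0.76, [139.0, 385.0], 811)]
tin top [(0.92, [177.0, 225.0], 1524), (0.74, [192.0, 168.0], 1554), (0.41, [183.0, 347.0], 4450)]
tray scene [(0.93, [270.0, 179.0], 4222), (0.71, [208.0, 296.0], 255)]
tray top [(0.55, [242.0, 453.0], 3475), (0.51, [202.0, 329.0], 265)]
oiler scene [(0.72, [326.0, 234.0], 2052)]
oiler
[... 791 characters left out ...]
 1.5, 'joint_positions': array([ 1.16957424e+00,  1.30396112e-01,  1.48819147e+00, -2.17736702e-05,
        1.52303413e+00, -8.53606223e-02]), 'joint_velocities': array([-0.00180067,  0.00132145, -0.00165049,  0.0020012 , -0.00155503,
        0.00142191]), 'joint_efforts': array([-1.00742018e-03, -5.59745944e+01, -4.92050600e+01,  7.69059383e-02,
        2.28429056e-02,  1.05792544e-04]), 'ee_pos': array([0.18634348, 0.57032468, 0.21864223]), 'tool_rot': array([ 1.57274516e-01,  9.87554923e-01, -1.67212678e-05,  7.05402496e-06]), 'ft_force': array([0.30132806, 0.50500115, 0.03293646]), 'moment': array([-0.00310035, -0.00534477,  0.0131708 ]), 'grip_force': 0.0, 'opening': 1.0034065996751522}
```

```bash
python3 - <<'E'
import cv2
t=cv2.imread("pics/top0.png"); cv2.imwrite("pics/topc.png",cv2.resize(t[80:320,130:510],None,fx=2.1,fy=2.1,interpolation=cv2.INTER_CUBIC))
E
```

```text
(no output)
```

View pics/topc.png

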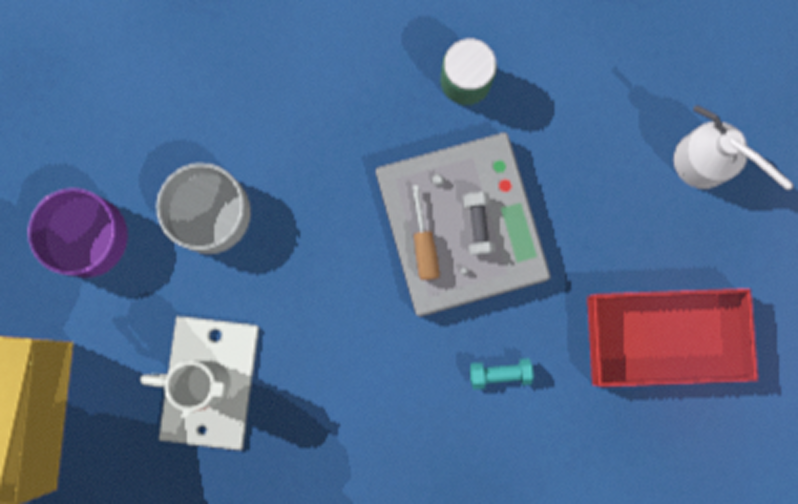

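View pics/scene0.png

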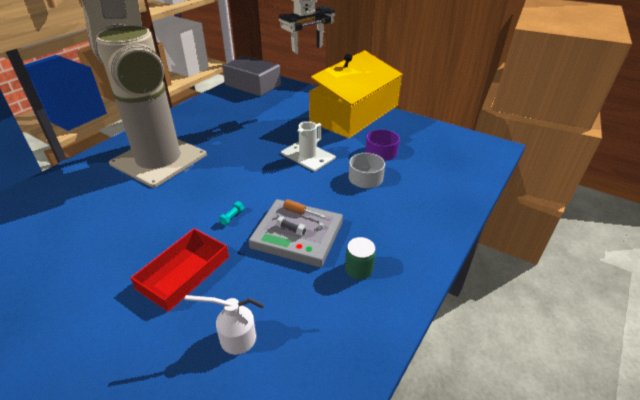

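```bash
python3 - <<'E'
import cv2,numpy as np
from h import *
t=cv2.imread("pics/top0.png")
a=cv2.resize(t[140:235,305:400],None,fx=5,fy=5,interpolation=cv2.INTER_CUBIC)
b=cv2.resize(t[225:300,195:258],None,fx=5,fy=5,interpolation=cv2.INTER_CUBIC)
b=cv2.copyMakeBorder(b,0,a.shape[0]-b.shape[0],5,0,0)
cv2.imwrite("pics/z.png",np.hstack([a,b]))
def cp(x,y,z): return at("top",80+y/2.1,130+x/2.1,z)
D=[cp(*p,.03) for p in[(376,168),(505,133),(550,278),(418,315)]]
print(np.round(D,4),[np.linalg.norm(D[i]-D[i-1]) for i in range(4)])
for n,p,z in[("tin rim",(203,208),.055),("bolt",(478,222),.0435),("driver butt",(428,278),.043),("driver tip",(416,186),.043),("bigpeg",(440,181),.044),("smallpeg",(464,270),.044),("bighole",(215,335),.008),("smallhole",(202,430),.008)]: print(n,np.round(cp(*p,z),4))
T=[cp(*p,.04) for p in[(589,296),(750,290),(756,379),(596,386)]]
print(np.round(T,4),[np.linalg.norm(T[i]-T[i-1]) for i in range(4)])
print(cp(470,63,.075),cp(709,155,.06))
E
```

```text
[[ 0.641   0.0737  0.03  ]
 [ 0.6811 -0.0868  0.03  ]
 [ 0.5001 -0.1351  0.03  ]
 [ 0.4591  0.0267  0.03  ]] [np.float64(0.18792505689247987), np.float64(0.16541005391873279), np.float64(0.18729581993324607), np.float64(0.16686710038013816)]
tin rim [0.5926 0.2817 0.055 ]
bolt [ 0.5691 -0.0486  0.0435]
driver butt [0.5028 0.0137 0.043 ]
driver tip [0.6152 0.0252 0.043 ]
bigpeg [ 0.6204 -0.0041  0.044 ]
smallpeg [ 0.5113 -0.0298  0.044 ]
bighole [0.4413 0.2771 0.008 ]
smallhole [0.3263 0.2933 0.008 ]
[[ 0.4766 -0.1795  0.04  ]
 [ 0.4791 -0.3736  0.04  ]
 [ 0.3728 -0.374   0.04  ]
 [ 0.3692 -0.183   0.04  ]] [np.float64(0.10740608519526766), np.float64(0.194151501836805), np.float64(0.10622579784024384), np.float64(0.19110183678814754)]
[ 0.75725138 -0.04269314  0.075     ] [ 0.64133778 -0.3273022   0.06      ]
```

View pics/z.png

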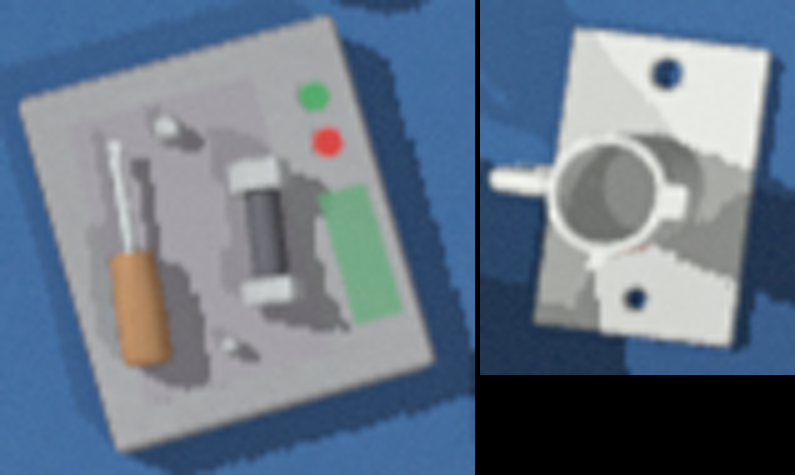

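```bash
python3 - <<'E'
from h import *
def A(x,y,z): return at("top",140+(y+.5)/5-.5,305+(x+.5)/5-.5,z)
def B(x,y,z): return at("top",225+(y+.5)/5-.5,195+(x-480+.5)/5-.5,z)
D=np.array([A(*p,.03) for p in[(20,100),(330,15),(433,360),(120,452)]])
c=D.mean(0); u=(D[0]+D[1]-D[2]-D[3])/2; w=(D[0]+D[3]-D[1]-D[2])/2
an=np.degrees(np.arctan2(u[1],u[0])); print("tester",c,np.linalg.norm(u),np.linalg.norm(w),an,np.degrees(np.arctan2(-w[0],w[1])))
w/=np.linalg.norm(w);print("seat via casing",c+w*.015)
bp,sp=A(166,127,.042),A(230,344,.042)
print("pegs",bp,sp,np.linalg.norm(bp-sp),(bp+sp)/2,np.degrees(np.arctan2(*(bp-sp)[1::-1])))
b1,b2=A(254,172,.0435),A(270,290,.0435);print("bolt",(b1+b2)/2,np.linalg.norm(b1-b2),np.degrees(np.arctan2(*(b1-b2)[1::-1])),A(267,232,.05))
t,b=A(114,142,.043),A(146,363,.043);print("driver",t,b,np.linalg.norm(t-b),np.degrees(np.arctan2(*(t-b)[1::-1])),b+(t-b)*.3)
bh,sh=B(667,73,.008),B(635,298,.008);print("jug holes",bh,sh,np.linalg.norm(bh-sh),(bh+sh)/2,np.degrees(np.arctan2(*(bh-sh)[1::-1])))
P=np.array([B(*p,.008) for p in[(573,27),(770,50),(735,347),(535,323)]]);u=(P[0]+P[1]-P[2]-P[3])/2;print(P.mean(0),np.linalg.norm(u),np.degrees(np.arctan2(u[1],u[0])),np.linalg.norm(P[0]-P[1]))
print("rim",B(605,190,.11))
# scene-cam check
for n,p in dict(jugrim=[*((bh+sh)/2)[:2],.11],bolt=[*((b1+b2)/2)[:2],.0435],tin=[.5926,.2817,.055],tip=t,butt=b,tray=[.424,-.278,.04]).items(): print(n,px("scene",p))
s=sense();R=s["tool_rot"];from scipy.spatial.transform import Rotation as Ro;print(Ro.from_quat(R).as_matrix().round(3))
# tin circle fit
r=trace("tin","top")[0]["region"]; m=[q for q in trace("tin","top")if abs(q["location"][1]-225)<15][0]["region"].astype(np.uint8)
cs,_=cv2.findContours(m,0,2);print(cv2.fitEllipse(max(cs,key=len)))
E
```

```text
tester [ 0.57158309 -0.02950298  0.03      ] 0.18779919418444757 0.166952511079753 14.35451294663344 14.550146876510954
seat via casing [ 0.56781468 -0.01498406  0.03      ]
pegs [6.23964949e-01 1.49856678e-04 4.20000000e-02] [ 0.51189894 -0.02907766  0.042     ] 0.11581467473647136 [ 0.56793194 -0.0144639   0.042     ] 14.617478313621234
bolt [ 0.56904374 -0.04703405  0.0435    ] 0.060953648582589115 5.779456131507176 [ 0.5675418  -0.04900321  0.05      ]
driver [0.616676   0.02695896 0.043     ] [0.50322983 0.0137242  0.043     ] 0.11421555611914254 6.654114100893843 [0.53726368 0.01769463 0.043     ]
jug holes [0.44214535 0.27804573 0.008     ] [0.32774408 0.29481661 0.008     ] 0.11562401882337274 [0.38494471 0.28643117 0.008     ] -8.339981392784141
[0.38450569 0.28528161 0.008     ] 0.15202799106585793 -7.254295945490769 0.10312021337552112
rim [0.38639571 0.2871443  0.11      ]
jugrim [125.04629588 307.78096192]
bolt [225.18458687 292.29900392]
tin [162.01725127 365.33189971]
tip [216.03548477 324.80596791]
butt [202.73715173 285.87367736]
tray [259.20869313 180.7469227 ]
[[-0.951  0.311  0.   ]
 [ 0.311  0.951 -0.   ]
 [-0.    -0.    -1.   ]]
((226.18896484375, 179.27658081054688), (41.6346321105957, 44.91622543334961), 121.74148559570312)
```

Call:
{"api": "jog_arm", "payload": {
  "delta_pos": [
    [0,0,6],
    [1,-2,10],
    [3,-5,10],
    [6,-9.7,10],
    [9,-14.6,10],
    [12,-19.4,10],
    [15.1,-24.5,10],
    [18.2,-29.5,10],
    [21.3,-34.5,10],
    [24.4,-39.5,10],
    [27.5,-44.6,8],
    [30.5,-49.4,5],
    [33.5,-54.3,1],
    [36,-58.3,-3],
    [37.5,-60.8,-6],
    [38.2,-61.8,-8],
    [38.2,-61.8,-8],
    [38.2,-61.8,-8]
  ],
  "turn": [0,0,0,2,4,6,8,10,12,14,16,18,20,22,24,24,24,24],
  "grip": -0.2,
  "newtons": 25
}}

```text
time_s: 3.85
ee_pos: [0.5689, -0.0467, 0.1403]
tool_rot: [-0.052, 0.999, -0.0, 0.001]
ft_force: [0.4, 1.5, 0.7]
opening: 0.599
grip_force: 0.0
```

Call:
{"api": "jog_arm", "payload": {
  "delta_pos": [
    [-0.05,-0.1,-3],
    [-0.05,-0.1,-6],
    [-0.05,-0.1,-8.5],
    [-0.05,-0.1,-10],
    [-0.05,-0.1,-10.4],
    [-0.05,-0.1,-10.4]
  ],
  "turn": [0,0,0,0,0,0]
}}

```text
time_s: 4.6
ee_pos: [0.5685, -0.0485, 0.0357]
tool_rot: [-0.052, 0.999, -0.0, 0.001]
ft_force: [-0.3, -0.2, 0.4]
opening: 0.601
grip_force: 0.0
```

Call:
{"api": "jog_arm", "payload": {
  "delta_pos": [
    [0,0,0],
    [0,0,0],
    [0,0,0],
    [0,0,0],
    [0,0,0]
  ],
  "turn": [0,0,0,0,0],
  "grip": 1,
  "newtons": 30
}}

```text
time_s: 5.22
ee_pos: [0.5679, -0.0489, 0.0348]
tool_rot: [-0.051, 0.999, -0.0, 0.0]
ft_force: [-0.6, -0.5, -0.5]
opening: 0.182
grip_force: 30.0
```

Call:
{"api": "jog_arm", "payload": {
  "delta_pos": [
    [0,0,2],
    [0,0,6],
    [0.3,3,9],
    [0.6,8,9],
    [1,13,9],
    [1.4,18,9],
    [1.8,23,9],
    [2.2,28,9],
    [2.4,31,9],
    [2.5,33,8],
    [2.5,33,6],
    [2.5,33,4],
    [2.5,33,2],
    [2.5,33,1.2],
    [2.5,33,1.2],
    [2.5,33,1.2]
  ],
  "turn": [0,0,0,0,0,0,0,0,0,0,0,0,0,0,0,0]
}}

```text
time_s: 7.22
ee_pos: [0.5936, 0.2814, 0.0476]
tool_rot: [-0.051, 0.999, 0.0, 0.001]
ft_force: [0.8, -0.1, -1.7]
opening: 0.187
grip_force: 30.0
```

Call:
{"api": "jog_arm", "payload": {
  "delta_pos": [
    [0,0,0],
    [0,0,0],
    [0,0,0],
    [0,0,1],
    [0,0,4],
    [0,0,8]
  ],
  "turn": [0,0,0,0,0,0],
  "grip": 0.2
}}

```text
time_s: 7.98
ee_pos: [0.592, 0.2811, 0.1269]
tool_rot: [-0.052, 0.999, -0.0, -0.001]
ft_force: [1.1, 0.6, 0.6]
opening: 0.402
grip_force: 0.0
```

Call:
{"api": "jog_arm", "payload": {
  "delta_pos": [
    [-0.8,-4,0],
    [-1.8,-9,0],
    [-2.8,-14,0],
    [-3.8,-19,0],
    [-4.8,-23.5,0],
    [-5.5,-26.4,0],
    [-5.5,-26.4,-2],
    [-5.5,-26.4,-5],
    [-5.5,-26.4,-7.5],
    [-5.5,-26.4,-9],
    [-5.5,-26.4,-9.3],
    [-5.5,-26.4,-9.3]
  ],
  "turn": [0.8,0.8,0.8,0.8,0.8,0.8,0.8,0.8,0.8,0.8,0.8,0.8],
  "grip": -0.2
}}

```text
time_s: 9.48
ee_pos: [0.5384, 0.0174, 0.0345]
tool_rot: [-0.059, 0.998, -0.0, 0.0]
ft_force: [0.3, 0.2, 0.5]
opening: 0.6
grip_force: 0.0
```

Call:
{"api": "jog_arm", "payload": {
  "delta_pos": [
    [0,0,0],
    [0,0,0],
    [0,0,0],
    [0,0,0],
    [0,0,0]
  ],
  "turn": [0,0,0,0,0],
  "grip": 1,
  "newtons": 20
}}

```text
time_s: 10.1
ee_pos: [0.538, 0.0173, 0.0339]
tool_rot: [-0.058, 0.998, -0.0, 0.0]
ft_force: [-0.1, -0.3, 1.6]
opening: 0.264
grip_force: 19.9
```

Call:
{"api": "jog_arm", "payload": {
  "delta_pos": [
    [0,0,2],
    [0,0,6],
    [-1,-2,9],
    [-2.5,-6,9],
    [-4,-10,9],
    [-5.5,-14,9],
    [-7,-18,9],
    [-8.5,-21,9],
    [-10,-24,9],
    [-11,-26,9],
    [-11.3,-27.2,9],
    [-11.3,-27.2,9],
    [-11.3,-27.2,6],
    [-11.3,-27.2,3],
    [-11.3,-27.2,0],
    [-11.3,-27.2,-1.6],
    [-11.3,-27.2,-2.2],
    [-11.3,-27.2,-2.2],
    [-11.3,-27.2,-2.2]
  ],
  "turn": [0,0,-10,-20,-30,-40,-50,-60,-70,-80,-90,-95.8,-95.8,-95.8,-95.8,-95.8,-95.8,-95.8,-95.8]
}}

```text
time_s: 12.48
ee_pos: [0.4257, -0.2553, 0.0128]
tool_rot: [0.701, 0.713, 0.0, 0.001]
ft_force: [1.2, 1.2, -1.6]
opening: 0.26
grip_force: 19.9
```

Call:
{"api": "jog_arm", "payload": {
  "delta_pos": [
    [0,0,0],
    [0,0,0],
    [0,0,0],
    [0,0,1],
    [0,0,4],
    [0,1,9],
    [0,5,15],
    [0,10,20],
    [0,15,20]
  ],
  "turn": [0,0,0,0,0,0,0,0,0],
  "grip": 0.1
}}

```text
time_s: 13.6
ee_pos: [0.4264, -0.1057, 0.2162]
tool_rot: [0.702, 0.712, 0.001, 0.003]
ft_force: [1.1, 1.1, 0.5]
opening: 0.452
grip_force: 0.0
```

```bash
python3 - <<'E'
from h import *
t=capture("top");cv2.imwrite("pics/top1.png",t)
cv2.imwrite("pics/top1c.png",cv2.resize(t[90:310,140:510],None,fx=2.1,fy=2.1,interpolation=cv2.INTER_CUBIC))
s=sense();print(s["time_s"],s["ee_pos"],s["tool_rot"])
E
```

```text
13.65 [ 0.42638248 -0.09868423  0.2164809 ] [0.70071957 0.71342869 0.00296396 0.00167294]
```

View pics/top1c.png

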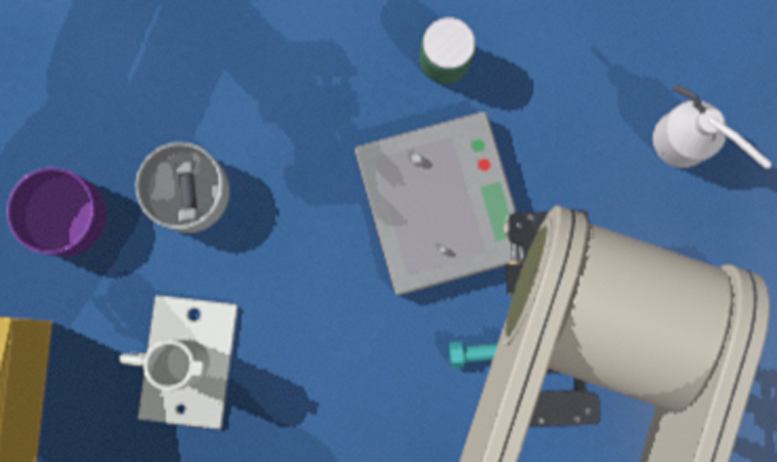

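Call:
{"api": "jog_arm", "payload": {
  "delta_pos": [
    [-0.3,3,0],
    [-0.8,8,0],
    [-1.3,13,0],
    [-1.8,18,0],
    [-2.3,23,0],
    [-2.8,28,0],
    [-3.3,33,0],
    [-3.8,37,0],
    [-4,39.1,0],
    [-4,39.1,-3],
    [-4,39.1,-7],
    [-4,39.1,-11],
    [-4,39.1,-14],
    [-4,39.1,-16],
    [-4,39.1,-16.4],
    [-4,39.1,-16.4]
  ],
  "turn": [-1,-2,-3,-4,-5,-6,-7,-8,-8.7,-8.7,-8.7,-8.7,-8.7,-8.7,-8.7,-8.7],
  "grip": -1
}}

```text
time_s: 15.65
ee_pos: [0.3851, 0.2855, 0.0482]
tool_rot: [0.754, 0.657, 0.0, 0.0]
ft_force: [0.3, 0.5, -0.3]
opening: 1.0
grip_force: 0.0
```

```bash
python3 - <<'E'
from h import *
t=capture("top");cv2.imwrite("pics/top2.png",t)
a=cv2.resize(t[205:280,405:505],None,fx=4,fy=4,interpolation=cv2.INTER_CUBIC)
b=cv2.resize(t[140:235,305:400],None,fx=4,fy=4,interpolation=cv2.INTER_CUBIC)
a=cv2.copyMakeBorder(a,0,80,0,0,0);cv2.imwrite("pics/c2.png",np.hstack([b,a]))
def pl(r):
    return [(round(float(q["score"]),2),np.round(q["location"]).tolist()) for q in r]
print(pl(trace("driver","top")),pl(trace("driver","scene")))
E
```

```text
[(0.53, [239.0, 436.0]), (0.17, [181.0, 224.0])] [(0.62, [208.0, 293.0])]
```

View pics/c2.png

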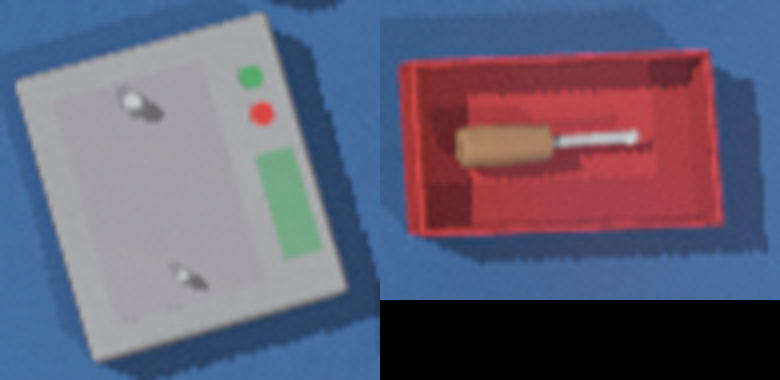

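Call:
{"api": "jog_arm", "payload": {
  "delta_pos": [
    [0,0,0],
    [0,0,0],
    [0,0,0],
    [0,0,0],
    [0,0,0]
  ],
  "turn": [0,0,0,0,0],
  "grip": 1,
  "newtons": 30
}}

```text
time_s: 16.42
ee_pos: [0.3847, 0.2854, 0.0474]
tool_rot: [0.754, 0.657, -0.0, -0.0]
ft_force: [-1.3, 0.2, 0.5]
opening: 0.586
grip_force: 30.0
```

```bash
python3 - <<'E'
from h import *
t=(cv2.imread("pics/top2.png").astype(float)).mean(2)
for n,(r,c) in dict(big=(165.4,338),small=(208.8,350.5)).items():
    r0,c0=int(r)-5,int(c)-5; w=t[r0:r0+11,c0:c0+11]; print(n);print(w.round().astype(int))
    w=np.clip(w-185,0,None); yy,xx=np.mgrid[r0:r0+11,c0:c0+11]; p=(yy*w).sum()/w.sum(),(xx*w).sum()/w.sum(); print(p,at("top",*p,.042))
E
```

```text
big
[[164 165 165 159 162 162 162 162 163 161 162]
 [160 156 153 149 158 161 161 163 161 162 162]
 [162 148 144 146 156 157 155 161 162 162 161]
 [161 146 144 156 173 173 157 151 158 162 161]
 [162 148 149 178 194 195 181 147 141 156 161]
 [161 155 151 185 198 201 197 150 119 137 144]
 [161 159 148 173 182 186 179 144 116 112 113]
 [162 162 155 158 154 148 139 125 115 109 106]
 [163 161 161 156 141 125 122 116 108 106 106]
 [162 162 162 161 155 142 139 138 118 109 111]
 [163 162 161 163 162 163 162 161 145 139 138]]
(np.float64(164.69729729729733), np.float64(337.8432432432432)) [6.24746513e-01 1.70308210e-05 4.20000000e-02]
small
[[164 165 163 165 163 162 164 162 163 163 162]
 [163 163 162 163 163 164 162 163 163 163 163]
 [164 163 157 156 156 162 163 163 162 162 163]
 [164 163 150 146 147 155 158 161 164 163 163]
 [164 164 156 148 152 165 160 154 160 164 164]
 [163 163 162 152 164 187 179 145 143 146 160]
 [164 164 162 157 171 183 171 136 114 114 140]
 [165 165 163 163 164 158 138 121 111 110 113]
 [164 164 164 164 164 158 146 140 121 112 112]
 [164 163 164 164 165 164 163 163 147 142 142]
 [164 164 165 165 163 164 163 166 164 164 165]]
(np.float64(208.0), np.float64(350.00000000000006)) [ 0.51295097 -0.02759134  0.042     ]
```

Call:
{"api": "jog_arm", "payload": {
  "delta_pos": [
    [0,0,1],
    [0,0,3],
    [0,0,6],
    [1,-1.6,7],
    [2.6,-4.2,7],
    [4.5,-7.3,7],
    [6.5,-10.6,7],
    [8.5,-13.9,7],
    [10.5,-17.1,7],
    [12.5,-20.4,7],
    [14.5,-23.6,7],
    [16.3,-26.6,7],
    [17.6,-28.7,7],
    [18.4,-30,7],
    [18.4,-30,6.5],
    [18.4,-30,6.5],
    [18.4,-30,6.5]
  ],
  "turn": [0,0,0,2,4,6,8,10,12,14,17,19,21,22.4,22.4,22.4,22.4]
}}

```text
time_s: 18.55
ee_pos: [0.5683, -0.0139, 0.1122]
tool_rot: [0.611, 0.791, -0.0, -0.0]
ft_force: [0.4, -0.4, -2.9]
opening: 0.59
grip_force: 30.0
```

```bash
python3 - <<'E'
from h import *
t=capture("top");cv2.imwrite("pics/top3.png",t);s=capture("scene");cv2.imwrite("pics/scene3.png",s)
a=cv2.resize(t[140:240,300:400],None,fx=4,fy=4,interpolation=cv2.INTER_CUBIC)
b=cv2.resize(s[170:270,250:350],None,fx=4,fy=4,interpolation=cv2.INTER_CUBIC)
cv2.imwrite("pics/c3.png",np.hstack([a,b]));q=sense();print(q["ee_pos"],q["tool_rot"])
E
```

```text
[ 0.56862701 -0.0140013   0.11256362] [ 6.11232872e-01  7.91450803e-01  4.17099479e-05 -1.56605040e-05]
```

View pics/c3.png

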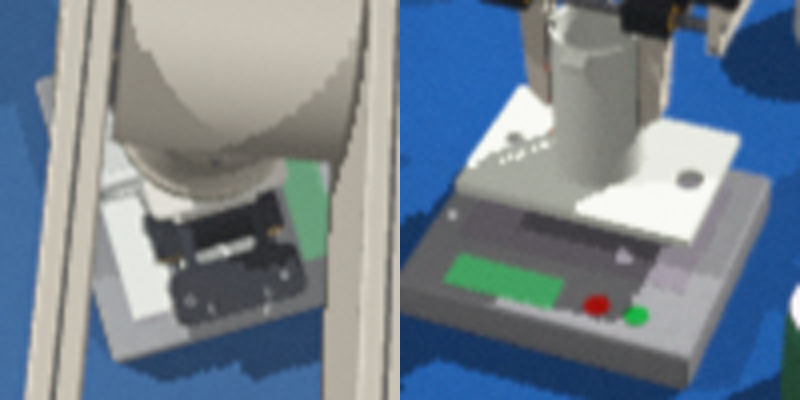

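```bash
python3 - <<'E'
from h import *
def S(x,y,z): return at("scene",170+(y+.5)/4-.5,250+(x-400+.5)/4-.5,z)
bh,sh=S(690,179,.073),S(514,139,.073); bp,sp=S(625,257,.042),S(455,213,.042)
for a,b in((bh,sh),(bp,sp)): print(a.round(4),b.round(4),((a+b)/2).round(4),np.linalg.norm(a-b),np.degrees(np.arctan2(*(a-b)[1::-1])))
P=[S(*p,.073) for p in[(525,88),(741,140),(690,241),(458,190)]]
P=np.array(P);u=(P[1]+P[2]-P[0]-P[3])/2;print(P.mean(0),np.linalg.norm(u),np.degrees(np.arctan2(u[1],u[0])))
E
```

```text
[ 6.259e-01 -2.000e-04  7.300e-02] [ 0.5138 -0.0304  0.073 ] [ 0.5699 -0.0153  0.073 ] 0.11607486317219091 15.047044072629076
[ 0.6135 -0.0522  0.042 ] [ 0.5034 -0.0794  0.042 ] [ 0.5584 -0.0658  0.042 ] 0.1134533913950634 13.881055989388596
[ 0.5728349 -0.0175604  0.073    ] 0.14726905670676999 14.825700714896518
```

Call:
{"api": "jog_arm", "payload": {
  "delta_pos": [
    [0,0,-0.8],
    [0,0,-1.6],
    [0,0,-2.0],
    [0,0,-2.3],
    [0,0,-2.5],
    [0,0,-2.7],
    [0,0,-2.7]
  ],
  "turn": [0,0,0,0,0,0,0]
}}

```text
time_s: 19.52
ee_pos: [0.5687, -0.0147, 0.0853]
tool_rot: [0.612, 0.791, -0.0, -0.0]
ft_force: [-0.6, 0.1, -3.6]
opening: 0.588
grip_force: 30.0
```

Call:
{"api": "jog_arm", "payload": {
  "delta_pos": [
    [0,0,-0.3],
    [0,0,-0.5],
    [0,0,-0.7],
    [0,0,-0.8],
    [0,0,-0.8],
    [0,0,-0.8]
  ],
  "turn": [0,0,0,0,0,0]
}}

```text
time_s: 20.27
ee_pos: [0.5687, -0.0146, 0.0775]
tool_rot: [0.611, 0.791, -0.0, -0.0]
ft_force: [-3.7, -1.5, -0.2]
opening: 0.584
grip_force: 30.0
```

Call:
{"api": "jog_arm", "payload": {
  "delta_pos": [
    [0,0,-0.15],
    [0,0,-0.15]
  ],
  "turn": [0,0]
}}

```text
time_s: 20.52
ee_pos: [0.5687, -0.0147, 0.0774]
tool_rot: [0.611, 0.791, -0.0, -0.0]
ft_force: [-10.5, -0.8, 10.8]
opening: 0.585
grip_force: 30.0
```

Call:
{"api": "jog_arm", "payload": {
  "delta_pos": [
    [0,0,0],
    [0,0,0],
    [0,0,0],
    [0,0,0],
    [0,0,2],
    [0,0,6],
    [0,0,11],
    [-2,5,15],
    [-4,10,15],
    [-6,15,15],
    [-8,20,15],
    [-8,20,15]
  ],
  "turn": [0,0,0,0,0,0,0,0,0,0,0,0],
  "grip": -1
}}

```text
time_s: 22.02
ee_pos: [0.4877, 0.1885, 0.2277]
tool_rot: [0.61, 0.793, 0.001, 0.0]
ft_force: [0.7, -0.0, -0.4]
opening: 1.0
grip_force: 0.0
```

```bash
python3 - <<'E'
from h import *
t=capture("top");cv2.imwrite("pics/top4.png",t);s=capture("scene")
a=cv2.resize(t[140:240,305:405],None,fx=4,fy=4,interpolation=cv2.INTER_CUBIC)
b=cv2.resize(s[170:270,250:350],None,fx=4,fy=4,interpolation=cv2.INTER_CUBIC)
cv2.imwrite("pics/c4.png",np.hstack([a,b]))
E
```

```text
(no output)
```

View pics/c4.png

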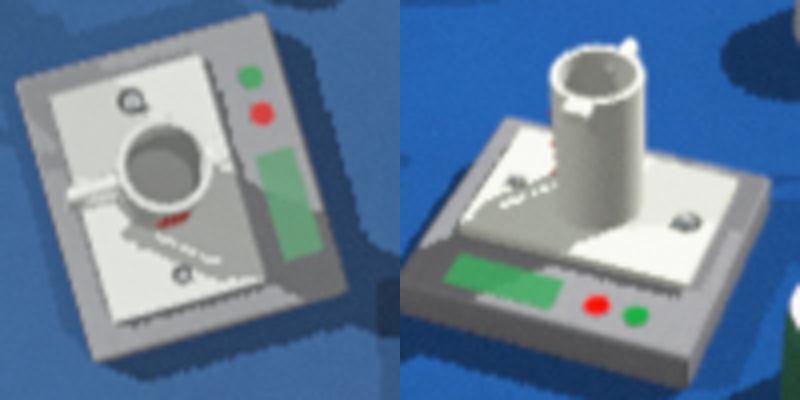

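The jug sits flat on the deck with a peg showing in each hole: big at (132,101), small at (182,273) in the left panel. The arm is clear of it.

```bash
python3 -c "
from workcell import job_done
print(job_done())"
```

```text
the job is handed in; nothing more can be done
None
```

I handed the job in at about 22 s, with the bolt in the stainless tin, the screwdriver lying in the red tray and the jug seated on both pegs; the pictures confirm all three, but `job_done()` returned no verdict.

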